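# Level and lock the tilt plate, then load the vial rack

## Robot

A 7-joint arm with a two-finger parallel gripper is mounted at the origin on the work surface. World frame = base frame: x ahead of the robot, y to its left, z up, the work surface at z = 0. Lengths are in m, angles in rad, forces in N, time in s.
With the tool pointing down it reaches from about 0.425 to 0.875 m from the base axis. Payload 9.9 kg.
Tool frame: the origin (TCP) lies at the very end of the fingers, on their centre line; the grasp point (between the pads) lies 19 mm behind it; z points along the fingers, y is the line along which they close (so a half turn about z gives the same grasp; the last joint's range is limited). The gripper opens to 85 mm and grips with 20 to 120 N. Pads are 22 mm wide; open, the fingers measure 114 mm over their backs; the gripper's body (76 mm by 85 mm) begins 54 mm behind the grasp point. The pads swing forward as they close: fully open they stand 13 mm farther back than shut.
Start: joints at [-1.399, 0.576, 0.025, 1.437, -0.015, 1.129, -0.057], TCP at [0.171, 0.653, 0.231] pointing down, gripper open.
Joint ranges: [-2.76, 2.76], [-0.34, 2.15], [-1.52, 1.57], [0.19, 2.46], [-1.09, 4.23], [0.17, 1.99], [-2.82, 2.82]. Speed limits (rad/s): [2.22, 2.22, 3.01, 3.01, 3.14, 3.14, 3.14].

## Interface

Orientations are given as a rotation vector (axis times angle).
In Python, from station import bot, viewer, probe_bus gives the robot as it stands (bot), with the cameras (viewer) and the readings (probe_bus).
- The arm moves only by the shell command python3 drive.py 'ROWS' [FORCE]. ROWS is rows parted by semicolons, their numbers by spaces, 1 to 5 of them, each of 5 numbers: dx, dy, dz in m, then a turn about the tool's z in rad, then the finger opening in m; each row shifts and turns the commanded pose from where the row before left it, along the tool's axes as they then stand; what a row does not reach is not made up. A row lasts 1/8 s, in which the tool goes at most 0.0625 m and 0.188 rad, less where a joint would pass 70% of its speed; a pose out of reach is approached as far as the arm can. The fingers move at their own pace and stop on an object; FORCE is the grip in N (left out, the last holds). Time passes only in rows, so rows that do not move let the fingers close. It prints the time, the measured TCP pose, the force, the opening and the grip force at its end.
- probe_bus.sense(): the state, without advancing time (a new reading comes with each control period).
- viewer.camera(name): name is "scene" or "top" or "wrist"; returns the picture (420x560x3 uint8, red, green, blue); there is no depth.
- viewer.calibration(name): a dict with "fx", "fy", "cx", "cy" (pixels), "R" (3x3) and "t" (3): a world point X has camera coordinates R X + t; the wrist camera has in their place "mount" (4x4, takes a point from camera to tool coordinates, whose origin is the TCP and whose axes are the flange's). Camera axes: x right, y down, z forward; pixel columns grow to the right and rows downward; lengths in m; the calibration is good to about 2 mm. A picture is of the moment at which its call begins: read the wrist's pose just before it. calibration takes no time and is no camera call.
- bot.hand_in(): hands the job in; it is judged then, once.
The state is a dict: "time_s": time; "qpos": joint angles; "qd": joint speeds; "joint_torque": joint torques, N m; "ee_pos": TCP position; "tcp_rot": TCP orientation; "contact_force": force on the tool from outside, world axes, zero at the start; "ft_torque": the same for the moment, N m; "width": finger opening in m; "gripper_force": force on a finger pad.
Only numpy, scipy, OpenCV 4.12 (cv2) and the standard library are available. Lean on these libraries where they do the work, as an engineer would, in place of code of your own. Each camera call takes 0.05 s, during which the arm holds its last target. There are 200 camera calls.

## Task

Make the sprung tilt plate ready for drawing up doses: press it down level until its snap catch holds it, then fit the loose lock lever right down on the flat-sided shaft beside the plate and swing it fully round to its stop so that its arm lies across the plate. Then stand the vial rack upright and wholly on the plate, its long side along the hinge. Leave the other things on the table where they are.

Things in the scene. Friction and masses are not known exactly. Their poses are not given: they have to be found in the camera images.
- station: White baseplate 220 (x) x 300 (y) x 12 mm, fixed to the table, carrying plate, snap catch and lock post. Origin on the table; the baseplate spans x -110..110, y -125..175 in its frame. +x points to the plate's hinge (away from the robot), +y to the lock post. Its place and yaw vary.
- plate (a joint): Tilt (rad) of the aluminium plate, 180 mm from hinge to free edge, 200 mm wide, 6 mm thick: 0 level; 0.45 upper stop, where the spring holds it at the start, free edge (station -x, nearest the robot) up; -0.03 lower stop. Pressing straight down on the patch takes 4 to 8 N, about 12 N past the catch. Just below level the catch snaps shut and holds it within 0.02 of level; otherwise it springs back.
- plate_press (a point): Centre of the dark rubber press patch (34 x 50 mm) on the plate's top face, 157 mm from the hinge line, mid width; moves with the plate. With the plate level it is at station x -67, y 0, 66 mm above the table.
- plate_top (a point): Centre of the plate's top face, 90 mm from the hinge line; moves and tilts with the plate. x points to the hinge, y along the hinge towards the lock post, z out of the top. With the plate level it stands at station (0, 0, 66 mm).
- catch (a joint): Spring catch of dark steel, 30 mm wide, standing at the plate's free edge at station x -85..-123, y -70 mm, up to 86 mm above the table; rad: 0 = closed (nose over the plate's edge, also its rest position), about 0.15 while the edge pushes it outwards, up to 0.4. Needs no handling.
- shaft (a joint): Turn of the steel lock shaft about the vertical, rad, counter-clockwise from above: 0 = long side of its section along station x, 1.57 = long side along station y (stop). Stiff (0.04 N m friction): it stays where it is left, and starts somewhere between 0.1 and 0.6. Once on it, the lever turns it.
- shaft_seat (a point): Centre of the round shoulder (36 mm across, 72 mm above the table, at station x -50, y 135 mm) on which the lever sits. It turns with the shaft: its x axis is the section's long side, z up. The flat-sided shaft, 18 (x) x 12 mm (y), stands 23 mm above it, the top 3 mm narrowed as a lead-in.
- lever: Loose steel lock lever with black grip, 160 g, flat on the table. Origin on its underside below the grip's middle. Square boss 36 x 36 x 16 mm at x +60 with the oblong hole; arm 18 wide, 12 thick to x -32; upright grip over the arm 46 long (x), 18 wide, top at 42 mm. It goes on with the arm towards the robot, its x axis along shaft_seat's x (not reversed), then swings counter-clockwise from above.
- lever_hole (a point): Centre, on the underside, of the lever's oblong through hole: 19.5 (lever x) x 13.5 mm (lever y). When fully home it coincides with point shaft_seat.
- lever_tip (a point): Arm's free end, on the underside, at lever x -32 mm (92 mm from the hole).
- rack: White vial rack 50 (x) x 110 (y) x 28 mm with ten vials fixed in it, tops at 46 mm, 250 g. Origin at the centre of its underside, long side along its y. On the plate there is room for it beside the lever on the hinge side, e.g. centred at plate_top x +35, y -30 mm. Lever and rack lie one to the left, one to the right of the station; which is where varies.
- spray: White bottle 40 mm across, 130 mm high. Leave alone.
- tape1: Roll of paper tape 40 mm across, 18 mm high. Leave alone.
- tape2: Roll of paper tape 40 mm across, 18 mm high. Leave alone.
- carton1: Brown carton 50 x 110 x 25 mm. Leave alone.
- carton2: White carton 60 x 100 x 30 mm. Leave alone.

How it is judged:
By the outcome, as a careful person would: the job done as asked, in the order asked, and still so for the second after the job is handed in, with the robot touching nothing.
It also fails if it takes over 72 s, if anything falls off the work surface, if the arm or the gripper's body presses on something with over 40 N, if the wrist force passes 120 N, or if a joint passes its speed limit or range.

## Working session

There is one attempt and no reset: what is moved stays moved. The work goes in short steps, Python scripts to look and compute and a shell command to move; the robot and the scene stay as the last step left them, time stands still between calls to the robot, and variables do not carry over. Pictures are saved under pics/ and viewed, at most 10 in all, crops included, and the job is handed in when it is done.

```bash
ls; mkdir -p pics
python3 - <<'E'
from station import bot, viewer, probe_bus
import cv2,numpy as np
s=probe_bus.sense();print({k:np.round(v,3) for k,v in s.items()})
for n in("scene","top"):
    cv2.imwrite(f"pics/{n}0.png",viewer.camera(n)[:,:,::-1]);print(n,viewer.calibration(n))
print(viewer.calibration("wrist"))
E
```

```text
drive.py
pics
station.py
{'time_s': np.float64(0.0), 'qpos': array([-1.399,  0.577,  0.025,  1.438, -0.015,  1.129, -0.057]), 'qd': array([ 0.002, -0.001,  0.   ,  0.002, -0.001, -0.001,  0.   ]), 'joint_torque': array([ 0.0000e+00, -7.6576e+01,  2.2510e+00, -2.8595e+01,  1.6000e-02,
        1.3000e-02,  0.0000e+00]), 'ee_pos': array([0.171, 0.653, 0.23 ]), 'tcp_rot': array([-4.010e-01, -3.116e+00,  3.000e-03]), 'contact_force': array([0.044, 0.348, 0.408]), 'ft_torque': array([-0.021,  0.004, -0.011]), 'gripper_force': np.float64(0.0), 'width': np.float64(0.085)}
scene {'fx': 455.4995721514906, 'fy': 455.4995721514906, 'cx': 282.35355732299536, 'cy': 212.41062264123187, 'R': array([[-0.56827103,  0.82284097,  0.00087604],
       [ 0.66517794,  0.46001186, -0.58815593],
       [-0.48436179, -0.33364926, -0.80874708]]), 't': array([ 0.30006375, -0.31126652,  1.30136161])}
top {'fx': 505.93258243071267, 'fy': 505.93258243071267, 'cx': 274.9906642999991, 'cy': 202.65183413782037, 'R': array([[ 0.00591004, -0.99963813,  0.02624256],
       [-0.98805347, -0.00987897, -0.15379452],
       [ 0.15399812, -0.02502012, -0.98775431]]), 't': array([-0.02034293,  0.54345394,  1.27741151])}
{'fx': 346.0281666060055, 'fy': 346.0281666060055, 'cx': 281.1591734142066, 'cy': 212.44653818811042, 'mount': array([[ 1.08247387e-03, -9.61735610e-01, -2.73977088e-01,
         7.03430372e-02],
       [ 9.99998250e-01,  6.22991093e-04,  1.76408640e-03,
         4.11144926e-04],
       [-1.52589943e-03, -2.73978518e-01,  9.61734601e-01,
        -1.43659042e-01],
       [ 0.00000000e+00,  0.00000000e+00,  0.00000000e+00,
         1.00000000e+00]])}
```

Run:
```python
import cv2
cv2.imwrite("pics/top0b.png",cv2.resize(cv2.imread("pics/top0.png"),(800,600),interpolation=cv2.INTER_CUBIC))
cv2.imwrite("pics/scene0b.png",cv2.resize(cv2.imread("pics/scene0.png"),(800,600),interpolation=cv2.INTER_CUBIC))
```

```text
(no output)
```

View pics/top0b.png

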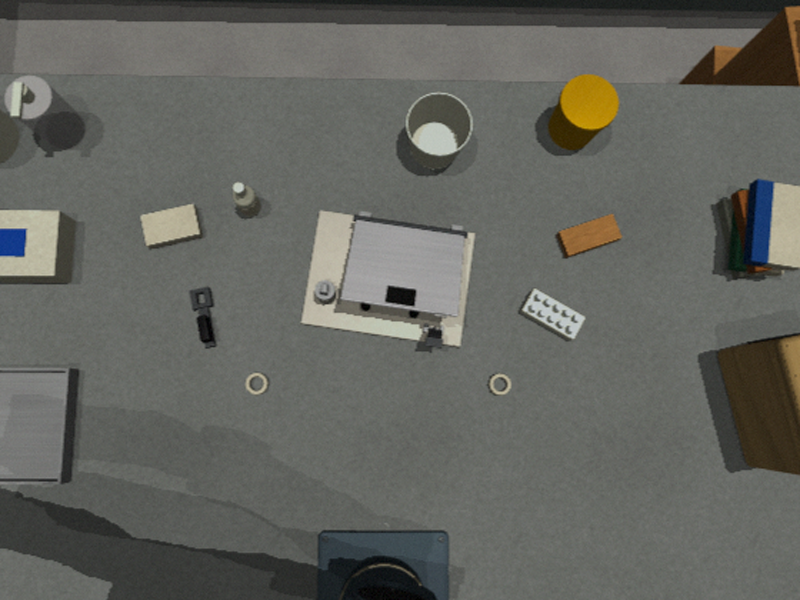

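View pics/scene0b.png

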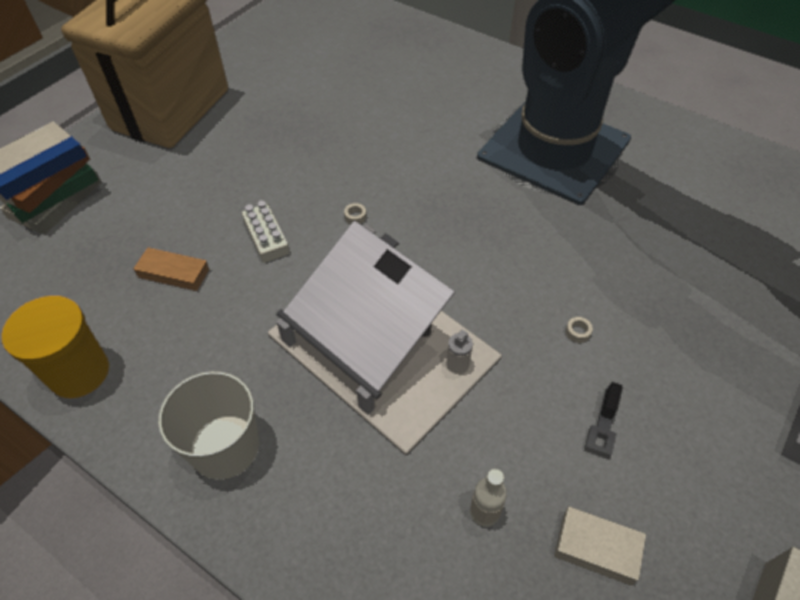

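```bash
cat > h.py <<'E'
from station import bot, viewer, probe_bus
import numpy as np,cv2
from scipy.spatial.transform import Rotation as Ro
def cam(n,s=None):
    c=viewer.calibration(n);K=np.array([[c['fx'],0,c['cx']],[0,c['fy'],c['cy']],[0,0,1]])
    if 'R' in c: R,t=np.array(c['R']),np.array(c['t'])
    else:
        s=s or probe_bus.sense();T=np.eye(4);T[:3,:3]=Ro.from_rotvec(s['tcp_rot']).as_matrix();T[:3,3]=s['ee_pos']
        M=np.linalg.inv(T@np.array(c['mount']));R,t=M[:3,:3],M[:3,3]
    return K,R,t
def ray(C,uv):
    K,R,t=C;return -R.T@t, R.T@np.linalg.solve(K,[uv[0],uv[1],1])
def onz(C,uv,z):
    o,d=ray(C,uv);return o+d*(z-o[2])/d[2]
def tri(*obs):
    A=0;b=0
    for C,uv in obs:
        o,d=ray(C,uv);d=d/np.linalg.norm(d);P=np.eye(3)-np.outer(d,d);A=A+P;b=b+P@o
    return np.linalg.solve(A,b)
def proj(C,X):
    K,R,t=C;p=K@(R@np.array(X)+t);return p[:2]/p[2]
E
python3 - <<'E'
from h import *
T,S=cam('top'),cam('scene');k=.7
np.set_printoptions(precision=4,suppress=True)
st=[(319,211),(474,233),(460,347),(302,324)];loc=np.array([(110,175),(110,-125),(-110,-125),(-110,175)])/1e3
P=np.array([onz(T,(u*k,v*k),.012)[:2] for u,v in st]);print(P)
a=loc-loc.mean(0);b=P-P.mean(0)
yaw=np.arctan2((a[:,0]*b[:,1]-a[:,1]*b[:,0]).sum(),(a*b).sum());R=Ro.from_euler('z',yaw).as_matrix()[:2,:2]
o=P.mean(0)-R@loc.mean(0);print('station',o,yaw,(P-(o+loc@R.T)))
w=lambda x,y:o+R@[x,y]
print('shaft',w(-.05,.135),'press',w(-.067,0),'rack',w(.035,-.03))
print('shaft tri',tri((T,(325*k,285*k)),(S,(461*k,336*k))))
print('patch',tri((T,(401*k,296*k)),(S,(393*k,266*k))))
for n,a,b in [('hole',(202,298),(600,440)),('grip top tip',(207,343),(614,386)),('rack vial c',(552,312),(265,228)),]:
    print(n,tri((T,np.array(a)*k),(S,np.array(b)*k)))
E
```

```text
[[ 0.6975  0.1241]
 [ 0.6583 -0.1702]
 [ 0.4419 -0.1417]
 [ 0.4821  0.1508]]
station [ 0.5667 -0.034 ] -0.1318329136419529 [[-0.0012 -0.0009]
 [-0.0009  0.0022]
 [ 0.0007  0.0018]
 [ 0.0015 -0.0031]]
shaft [0.5349 0.1064] press [ 0.5003 -0.0252] rack [ 0.5974 -0.0684]
shaft tri [0.5421 0.1068 0.0888]
patch [ 0.5183 -0.0267  0.1297]
hole [0.5295 0.3398 0.0048]
grip top tip [0.4451 0.3221 0.0182]
rack vial c [ 0.5064 -0.3106  0.0254]
```

```bash
for i in 1 2; do :; done
python3 drive.py '-.047 -.034 0 0 0; -.047 -.034 0 0 0; -.047 -.034 0 0 0; -.047 -.034 0 0 0; -.047 -.034 0 0 0' 60
python3 drive.py '-.047 -.034 0 0 0; -.047 -.034 0 0 0; -.047 -.034 0 0 0; -.047 -.034 0 0 0; 0 0 0 0 0'
python3 - <<'E'
from h import *
import pickle
s=probe_bus.sense();im=viewer.camera('wrist');pickle.dump(s,open('s1.pkl','wb'))
cv2.imwrite('pics/w1.png',cv2.resize(im[:,:,::-1],(800,600),interpolation=cv2.INTER_CUBIC))
print(s['time_s'],s['ee_pos'],s['tcp_rot'],s['qpos'])
E
```

```text
time_s: 0.72
ee_pos: [0.356, 0.4274, 0.2311]
tcp_rot: [-0.401, -3.116, 0.0]
contact_force: [1.7, 0.4, 0.3]
width: 0.0002
gripper_force: 0.0
time_s: 1.35
ee_pos: [0.5055, 0.2446, 0.2311]
tcp_rot: [0.414, 3.113, -0.004]
contact_force: [-1.2, 1.1, -0.5]
width: 0.0001
gripper_force: 0.0
1.35 [0.50549829 0.24463458 0.23106946] [ 0.41370744  3.11288976 -0.00370862] [-0.60361478  0.40837021  0.09846283  1.74553155 -0.04348952  0.99024987
  0.81721665]
```

View pics/w1.png

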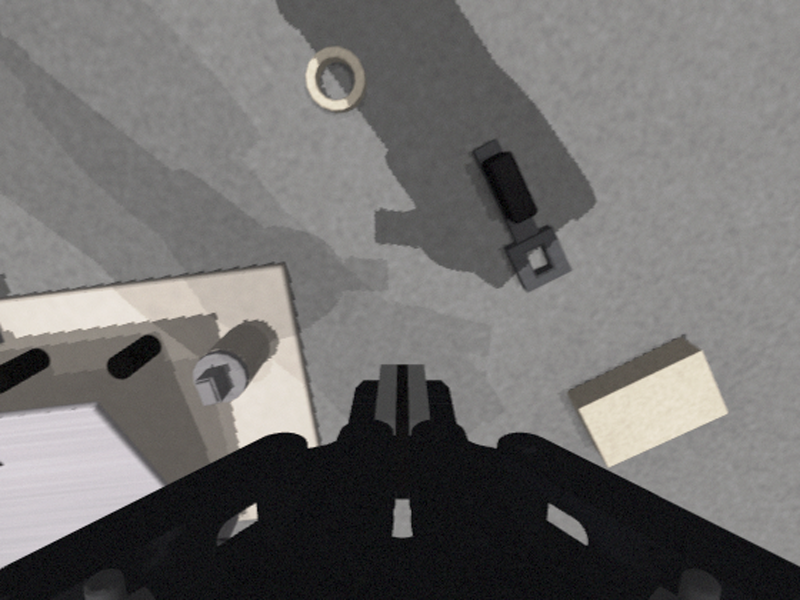

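Run:
```python
from h import *
import pickle
np.set_printoptions(precision=4,suppress=True)
s=pickle.load(open('s1.pkl','rb'));W=cam('wrist',s);T,S=cam('top'),cam('scene');k=.7
c=np.array([onz(W,(u*k,v*k),.016) for u,v in [(506,243),(549,227),(570,271),(527,291)]]);print(c)
h=c.mean(0);t=np.mean([onz(W,(u*k,v*k),.012) for u,v in [(473,152),(497,141)]],0)
d=h-t;print('hole',h,'tip',t,np.linalg.norm(d[:2]),'yaw',np.arctan2(d[1],d[0]),np.arctan2(*(c[0]+c[1]-c[2]-c[3])[[1,0]]))
print('hole tri top',tri((T,np.array((202,298))*k),(W,np.array((538,258))*k)),tri((S,np.array((601,437))*k),(W,np.array((538,258))*k)))
for q in [(288,264),(318,445)]: print('base edge',onz(W,(q[0]*k,q[1]*k),.012))
print('shaft tri',tri((T,(325*k,290*k)),(W,(221*k,376*k)),(S,(460*k,345*k))))
print('R',Ro.from_rotvec(s['tcp_rot']).as_matrix())
im=cv2.imread('pics/w1.png')[320:440,160:320];cv2.imwrite('pics/c1.png',cv2.resize(im,None,fx=5,fy=5,interpolation=cv2.INTER_CUBIC))
```

```text
[[0.5122 0.3222 0.016 ]
 [0.5089 0.3545 0.016 ]
 [0.545  0.3637 0.016 ]
 [0.5518 0.33   0.016 ]]
hole [0.5295 0.3426 0.016 ] tip [0.4427 0.3225 0.012 ] 0.08904834460906189 yaw 0.22813834428912777 -2.920926799121007
hole tri top [0.5296 0.3403 0.0113] [0.5295 0.3415 0.0158]
base edge [0.4862 0.1626 0.012 ]
base edge [0.6379 0.1375 0.012 ]
shaft tri [0.5398 0.1075 0.0627]
R [[-0.9653  0.2612  0.001 ]
 [ 0.2612  0.9653 -0.0025]
 [-0.0016 -0.0022 -1.    ]]
```

View pics/c1.png

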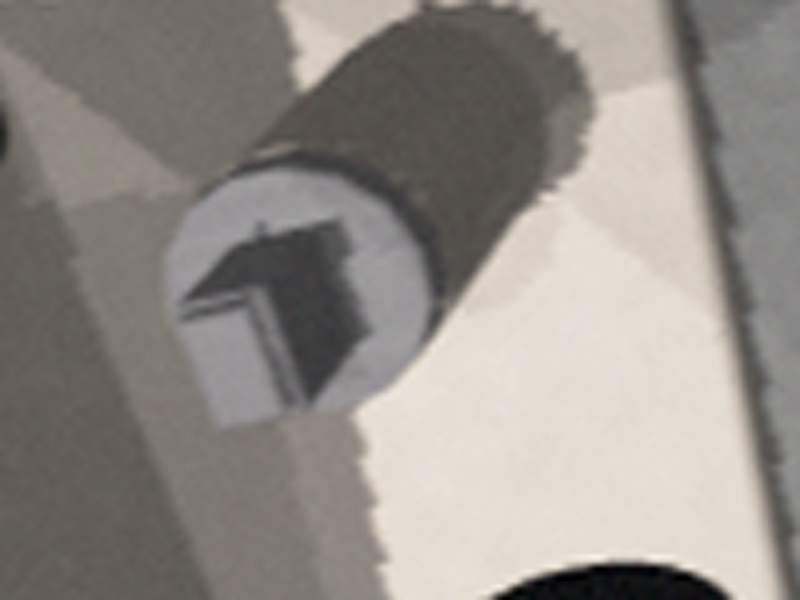

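```bash
python3 drive.py '-.0141 -.0521 0 0 0; -.0141 -.0521 0 0 0; -.0141 -.0521 0 0 0; -.0141 -.0521 0 0 0; -.0141 -.0521 0 0 0'
python3 drive.py '0 0 .04 0 0; 0 0 .045 0 0; 0 0 .02 0 0; 0 0 .02 0 0; 0 0 .015 0 0'
python3 drive.py '0 0 .01 0 0; 0 0 .008 0 0; 0 0 .005 0 0; 0 0 0 0 0'
```

```text
time_s: 2.02
ee_pos: [0.5045, -0.0198, 0.2313]
tcp_rot: [-0.397, -3.116, -0.001]
contact_force: [0.3, 0.2, -0.1]
width: 0.0004
gripper_force: 0.0
time_s: 2.65
ee_pos: [0.5038, -0.0181, 0.0905]
tcp_rot: [-0.397, -3.114, -0.001]
contact_force: [-2.9, 0.1, 6.4]
width: -0.0004
gripper_force: 3.1
time_s: 3.15
ee_pos: [0.5043, -0.0183, 0.0679]
tcp_rot: [-0.397, -3.115, -0.001]
contact_force: [-0.3, 0.9, -0.1]
width: 0.0001
gripper_force: 0.0
```

```bash
python3 drive.py '0 0 .003 0 0; 0 0 .002 0 0;0 0 0 0 0'
python3 drive.py '0 0 .002 0 0; 0 0 .001 0 0;0 0 0 0 0'
```

```text
time_s: 3.52
ee_pos: [0.5049, -0.0186, 0.0635]
tcp_rot: [-0.399, -3.116, -0.002]
contact_force: [-3.3, 2.3, 7.2]
width: 0.0002
gripper_force: 3.8
time_s: 3.9
ee_pos: [0.5049, -0.0185, 0.0612]
tcp_rot: [0.399, 3.116, 0.002]
contact_force: [-4.8, 3.7, 15.9]
width: 0.0001
gripper_force: 7.9
```

```bash
python3 drive.py '0 0 .001 0 0; 0 0 0 0 0;0 0 -.03 0 0;0 0 -.05 0 0;0 .05 -.06 0 0'
python3 drive.py '0 .05 -.04 0 0;0 0 0 0 0'
python3 - <<'E'
from h import *
import pickle
s=probe_bus.sense();im=viewer.camera('wrist');pickle.dump(s,open('s2.pkl','wb'))
cv2.imwrite('pics/w2.png',cv2.resize(im[:,:,::-1],(800,600),interpolation=cv2.INTER_CUBIC))
print(s['ee_pos'])
E
```

```text
time_s: 4.53
ee_pos: [0.5148, 0.0169, 0.189]
tcp_rot: [0.408, 3.115, -0.002]
contact_force: [2.3, 0.8, -0.4]
width: -0.0
gripper_force: 0.0
time_s: 4.78
ee_pos: [0.5297, 0.0714, 0.2292]
tcp_rot: [0.389, 3.111, 0.007]
contact_force: [-0.1, -1.1, 0.5]
width: -0.0
gripper_force: 0.0
[0.52970005 0.07144194 0.22924427]
```

View pics/w2.png

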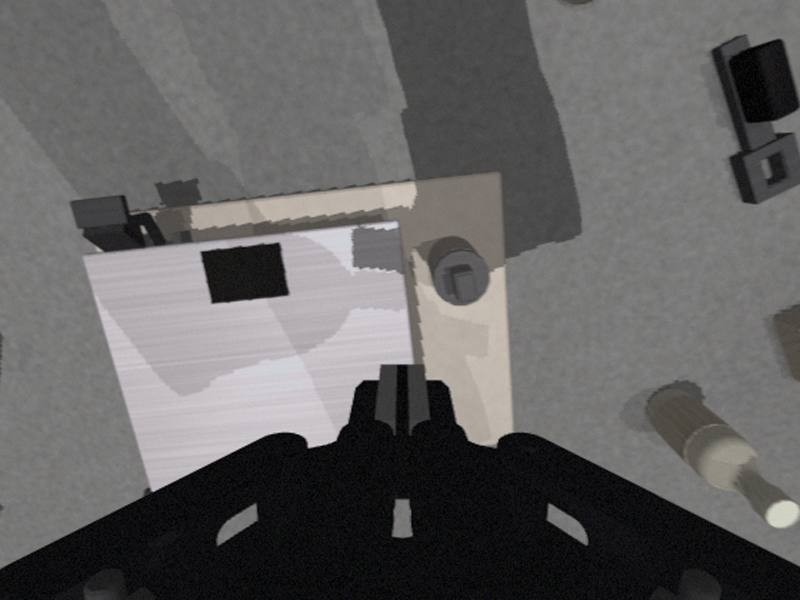

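Run:
```python
import cv2
im=cv2.imread('pics/w2.png')[225:315,410:530];cv2.imwrite('pics/c2.png',cv2.resize(im,None,fx=6,fy=6,interpolation=cv2.INTER_CUBIC))
```

```text
(no output)
```

View pics/c2.png

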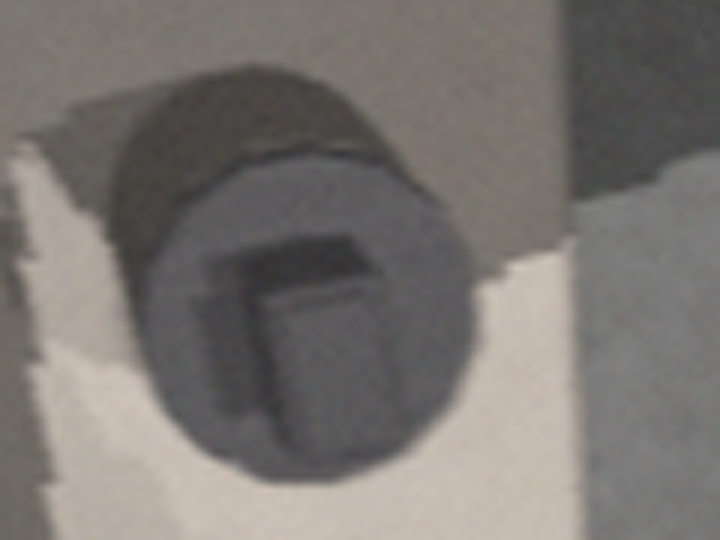

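Run:
```python
from h import *
import pickle
np.set_printoptions(precision=4,suppress=True)
s1=pickle.load(open('s1.pkl','rb'));s=pickle.load(open('s2.pkl','rb'));W1=cam('wrist',s1);W=cam('wrist',s);T,S=cam('top'),cam('scene');k=.7
f=lambda C,q,z:onz(C,(q[0]*k,q[1]*k),z)
A,B=f(W,(84,255),.066),f(W,(401,222),.066);print('plate edge',A,B,np.linalg.norm(B-A),'yaw',np.arctan2(B[1]-A[1],B[0]-A[0])-np.pi/2)
print('right edge',f(W,(414,362),.066))
p=np.array([f(W,q,.066) for q in[(201,251),(279,242),(288,294),(213,303)]]);print('patch',p.mean(0),np.linalg.norm(p[1]-p[0]))
D=f(W,(500,173),.012),f(W,(513,442),.012);print('base',D)
print('seat',f(W,(461.8,278),.072),f(W1,(220,380),.072),'tri',tri((W,np.array((461.8,278))*k),(W1,np.array((220,380))*k)))
print('shafttop',f(W,(465.5,287.2),.095),f(W1,(207.2,392.4),.095))
c=lambda x,y:(410+x/6,225+y/6)
e=lambda x,y:(160+x/5,320+y/5)
for C,a,b in [(W,c(265,298),c(290,455)),(W,c(375,290),c(400,450)),(W1,e(250,298),e(288,405)),(W1,e(185,315),e(220,428))]:
    a,b=f(C,a,.095),f(C,b,.095);print('long',np.linalg.norm(b-a),np.arctan2(b[1]-a[1],b[0]-a[0]))
```

```text
plate edge [ 0.4679 -0.116   0.066 ] [0.4968 0.0812 0.066 ] 0.19924572056888765 yaw -0.14545546593160896
right edge [0.5891 0.0668 0.066 ]
patch [ 0.5036 -0.0222  0.066 ] 0.049363254342059584
base (array([0.487 , 0.1561, 0.012 ]), array([0.7015, 0.1253, 0.012 ]))
seat [0.5391 0.1096 0.072 ] [0.541  0.1103 0.072 ] tri [0.5403 0.1098 0.071 ]
shafttop [0.539  0.1089 0.095 ] [0.539  0.1113 0.095 ]
long 0.01592530217483169 -0.06460084217749805
long 0.016235878352250287 -0.05725659293461366
long 0.014874377271545483 -0.0470385518170692
long 0.01563999703242986 -0.09478938264654951
```

```bash
python3 drive.py '.0243 .0469 0 0 .05; .0243 .0469 0 0 .05; .0243 .0469 0 0 .05; .0243 .0469 0 0 .05; .0243 .0469 0 0 .05' >/dev/null
python3 drive.py '0 0 0 .178 .05; 0 0 0 .178 .05; 0 0 0 .178 .05; 0 0 0 .178 .05; 0 0 0 .178 .05'>/dev/null
python3 drive.py '0 0 .01 .178 .05; 0 0 .01 .178 .05; 0 0 .01 .178 .05; 0 0 .01 .178 .05; 0 0 .01 .178 .05'>/dev/null
python3 drive.py '0 0 .01 .178 .05; 0 0 .01 .178 .05; 0 0 .01 .178 .05; 0 0 .01 .178 .05; 0 0 .01 .178 .05'
python3 drive.py '0 0 0 0 .05;0 0 0 0 .05'
python3 - <<'E'
from h import *
import pickle
s=probe_bus.sense();im=viewer.camera('wrist');pickle.dump(s,open('s3.pkl','wb'))
cv2.imwrite('pics/w3.png',cv2.resize(im[:,:,::-1],(800,600),interpolation=cv2.INTER_CUBIC))
print(s['ee_pos'],s['tcp_rot'],s['qpos'])
E
```

```text
time_s: 7.32
ee_pos: [0.4691, 0.3221, 0.1251]
tcp_rot: [3.123, 0.326, -0.001]
contact_force: [0.4, 0.5, 0.7]
width: 0.0501
gripper_force: 0.0
time_s: 7.58
ee_pos: [0.4693, 0.3229, 0.1262]
tcp_rot: [3.122, 0.343, -0.0]
contact_force: [-0.5, 0.9, -0.4]
width: 0.0503
gripper_force: 0.0
[0.46927252 0.32291782 0.12623787] [ 3.12193402e+00  3.42901798e-01 -2.81506942e-04] [-1.15483034  0.66420416  0.77149757  1.86689067 -0.60181543  0.86016845
 -1.43184775]
```

View pics/w3.png

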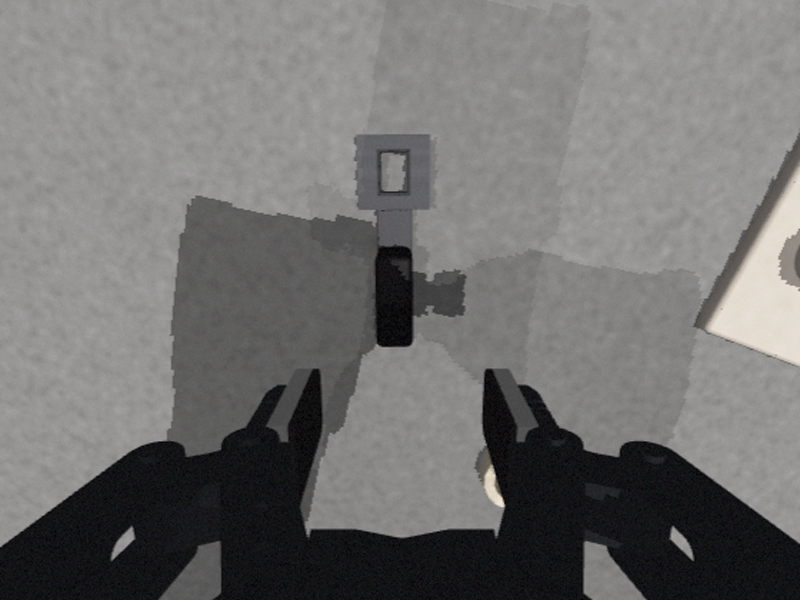

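Run:
```python
from h import *
import pickle
np.set_printoptions(precision=4,suppress=True)
s=pickle.load(open('s3.pkl','rb'));W=cam('wrist',s);k=.7;R=Ro.from_rotvec(s['tcp_rot']).as_matrix()
f=lambda q,z:R.T@(onz(W,(q[0]*k,q[1]*k),z)-s['ee_pos'])
print(s['ee_pos'],np.arctan2(R[1,0],R[0,0]))
for n,q,z in [('hole',(394,172),.016),('boss',(393.5,172),.016),('grip top',(395,296),.042),('grip front',(395,248),.042),('grip back',(395,346),.042),('boss front',(393.5,135),.016),('boss back',(393.5,209),.016)]: print(n,f(q,z))
```

```text
[0.4693 0.3229 0.1262] 0.21879551785569423
hole [ 0.0646 -0.0049  0.1102]
boss [ 0.0646 -0.0051  0.1102]
grip top [ 0.0079 -0.0042  0.0842]
grip front [ 0.031  -0.0041  0.0842]
grip back [-0.0176 -0.0042  0.0842]
boss front [ 0.082  -0.0051  0.1102]
boss back [ 0.0465 -0.0052  0.1102]
```

```bash
python3 drive.py '.0055 -.0045 .03 0 .05; 0 0 .04 0 .05; 0 0 .03 0 .05; 0 0 .014 0 .05; 0 0 0 0 .05'
python3 drive.py '0 0 0 0 0;0 0 0 0 0;0 0 0 0 0;0 0 0 0 0' 90
```

```text
time_s: 8.25
ee_pos: [0.4736, 0.329, 0.0123]
tcp_rot: [3.123, 0.339, -0.001]
contact_force: [-0.2, 0.2, 0.6]
width: 0.0499
gripper_force: 0.0
time_s: 8.75
ee_pos: [0.4742, 0.3296, 0.0138]
tcp_rot: [-3.122, -0.338, -0.003]
contact_force: [-1.2, -0.5, 7.3]
width: 0.0165
gripper_force: 88.6
```

```bash
python3 drive.py '0 0 -.04 0 0;0 0 -.05 .14 0;0 0 -.035 .14 0;.005 .05 0 0 0;.005 .05 0 0 0'
python3 drive.py '.005 .04 0 0 0;.004 .03 0 0 0;0 0 0 0 0;0 0 0 0 0'
python3 - <<'E'
from h import *
import pickle
s=probe_bus.sense();im=viewer.camera('wrist');pickle.dump(s,open('s4.pkl','wb'))
cv2.imwrite('pics/w4f.png',im[:,:,::-1])
cv2.imwrite('pics/w4.png',cv2.resize(im[40:250,200:480,::-1],(800,600),interpolation=cv2.INTER_CUBIC))
print(s['ee_pos'],s['tcp_rot'])
E
```

```text
time_s: 9.38
ee_pos: [0.4771, 0.2283, 0.1383]
tcp_rot: [-3.139, 0.097, -0.002]
contact_force: [1.2, -0.0, -0.9]
width: 0.0167
gripper_force: 88.1
time_s: 9.88
ee_pos: [0.4816, 0.1591, 0.1377]
tcp_rot: [-3.139, 0.1, -0.0]
contact_force: [0.4, 0.3, -0.9]
width: 0.0169
gripper_force: 88.1
[0.48164644 0.15913643 0.13767264] [-3.13902688e+00  1.00016524e-01 -3.40828261e-04]
```

View pics/w4.png

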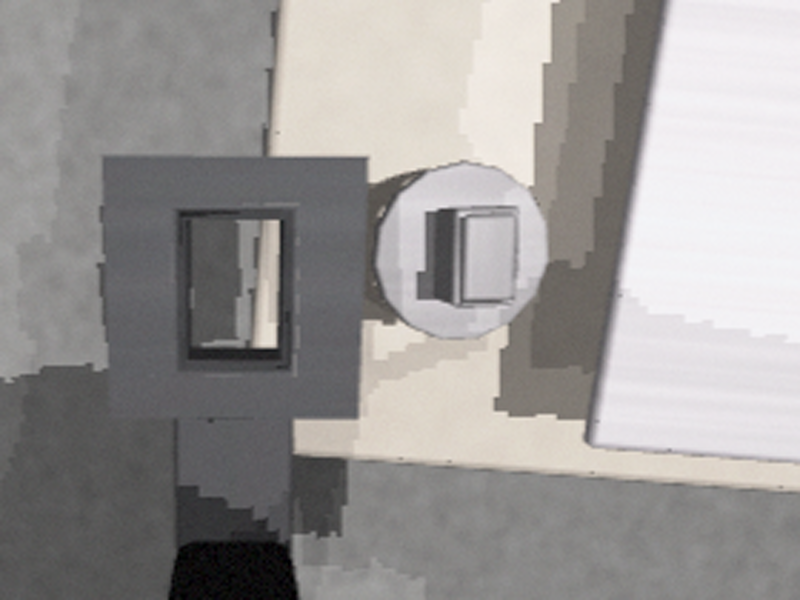

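```bash
python3 - <<'E'
from h import *
import pickle
np.set_printoptions(precision=4,suppress=True)
s=pickle.load(open('s4.pkl','rb'));W=cam('wrist',s);R=Ro.from_rotvec(s['tcp_rot']).as_matrix()
r=lambda p:(200+p[0]/2.857,40+p[1]/2.857)
f=lambda p,z:R.T@(onz(W,r(p),z)-s['ee_pos'])
print('yaw',np.arctan2(R[1,0],R[0,0]))
for z in(.138,.140,.142):
    b=np.array([f(p,z) for p in[(103,156),(368,156),(360,418),(107,418)]]);print('boss',z,b.mean(0),np.linalg.norm(b[1]-b[0]),np.linalg.norm(b[2]-b[3]),np.linalg.norm(b[1]-b[2]),np.arctan2(*((b[0]+b[1]-b[2]-b[3])[[1,0]])))
    h=np.array([f(p,z) for p in[(178,209),(297,209),(292,371),(180,371)]]);print('hole',h.mean(0),np.linalg.norm(h[1]-h[0]),np.linalg.norm(h[1]-h[2]))
t=np.array([f(p,.095) for p in[(466,214),(516,208),(514,300),(464,302)]]);print('shaft top',t.mean(0),[np.linalg.norm(t[1]-t[0]),np.linalg.norm(t[1]-t[2])],[np.arctan2(*(t[i]-t[j])[[1,0]]) for i,j in((0,3),(1,2))])
o=np.array([f(p,.092) for p in[(458,208),(520,206),(518,305),(457,305)]]);print('shaft outer',o.mean(0),[np.linalg.norm(o[1]-o[0]),np.linalg.norm(o[1]-o[2])],[np.arctan2(*(o[i]-o[j])[[1,0]]) for i,j in((0,3),(1,2))])
pts=[(463,162),(548,250),(463,339),(376,250)];q=np.array([f(p,.072) for p in pts]);print('disc',q.mean(0),(q[0]-q[2])[0],(q[1]-q[3])[1])
E
cat > /dev/null
python3 - <<'E'
import cv2
im=cv2.imread('pics/w4f.png')[105:155,325:400];cv2.imwrite('pics/c4.png',cv2.resize(im,(750,500),interpolation=cv2.INTER_CUBIC))
E
```

```text
yaw -0.06370308108745527
boss 0.138 [ 0.0578 -0.0004 -0.0003] 0.036419073429187036 0.037339996648141374 0.03663952636343746 0.005973476621326896
hole [ 0.0577 -0.0001 -0.0003] 0.016584951230567347 0.02268013586351208
boss 0.14 [ 0.0579 -0.0004 -0.0023] 0.035910937863856573 0.03681901194096224 0.03612831493796489 0.005973476621326642
hole [ 0.0579 -0.0001 -0.0023] 0.016353550407427038 0.02236369223731206
boss 0.142 [ 0.0581 -0.0004 -0.0043] 0.03540280229852614 0.03629802723378308 0.03561710351249224 0.005973476621326529
hole [ 0.0581 -0.0001 -0.0043] 0.01612214958428668 0.02204724861111202
shaft top [0.0608 0.0465 0.0426] [np.float64(0.009038056900771271), np.float64(0.016429952922352067)] [np.float64(-0.04230754088400022), np.float64(-0.057104032959520094)]
shaft outer [0.0607 0.0469 0.0456] [np.float64(0.011374014902623446), np.float64(0.017982253097580857)] [np.float64(-0.05294698737694993), np.float64(-0.059789631163269845)]
disc [0.0609 0.0466 0.0656] 0.03540555343233459 0.035355912683838434
```

View pics/c4.png

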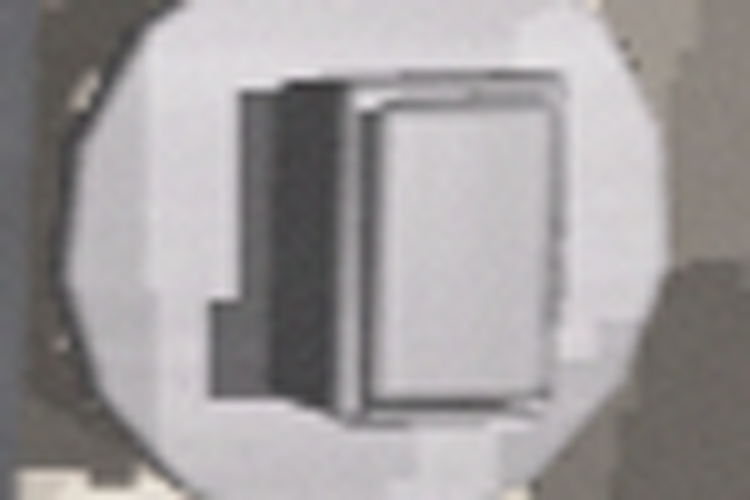

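```bash
python3 drive.py '0 0 0 -.055 0;0 .0253 0 0 0;0 .025 0 0 0;0 0 .02 0 0;0 0 0 0 0'
python3 drive.py '0 0 0 0 0;0 0 0 0 0'
cat > tgt.py <<'E'
from h import *
import pickle
np.set_printoptions(precision=4,suppress=True)
s0=pickle.load(open('s4.pkl','rb'));R0=Ro.from_rotvec(s0['tcp_rot']).as_matrix()
sh=s0['ee_pos']+R0@[.0608,.0467,.0]
s=probe_bus.sense();R=Ro.from_rotvec(s['tcp_rot']).as_matrix()
print('err local',R.T@(sh-s['ee_pos'])-[.0579,-.0003,0],'yaw',np.arctan2(R[1,0],R[0,0]),s['ee_pos'],s['contact_force'],s['ft_torque'])
E
python3 tgt.py
python3 - <<'E'
from h import *
import pickle
s=probe_bus.sense();im=viewer.camera('wrist');pickle.dump(s,open('s5.pkl','wb'))
cv2.imwrite('pics/w5.png',cv2.resize(im[60:210,200:400,::-1],(800,600),interpolation=cv2.INTER_CUBIC))
E
```

```text
time_s: 10.55
ee_pos: [0.4804, 0.1089, 0.1166]
tcp_rot: [3.141, -0.012, -0.003]
contact_force: [-0.1, -0.0, -0.4]
width: 0.0169
gripper_force: 88.2
time_s: 10.8
ee_pos: [0.4814, 0.1086, 0.1178]
tcp_rot: [-3.141, 0.013, -0.001]
contact_force: [0.3, 0.1, -1.1]
width: 0.0169
gripper_force: 88.2
err local [ 0.     -0.0002 -0.0198] yaw -0.008165624948308171 [0.4814 0.1086 0.1178] [ 0.2973  0.1339 -1.1121] [-0.0812  0.0583 -0.0275]
```

View pics/w5.png

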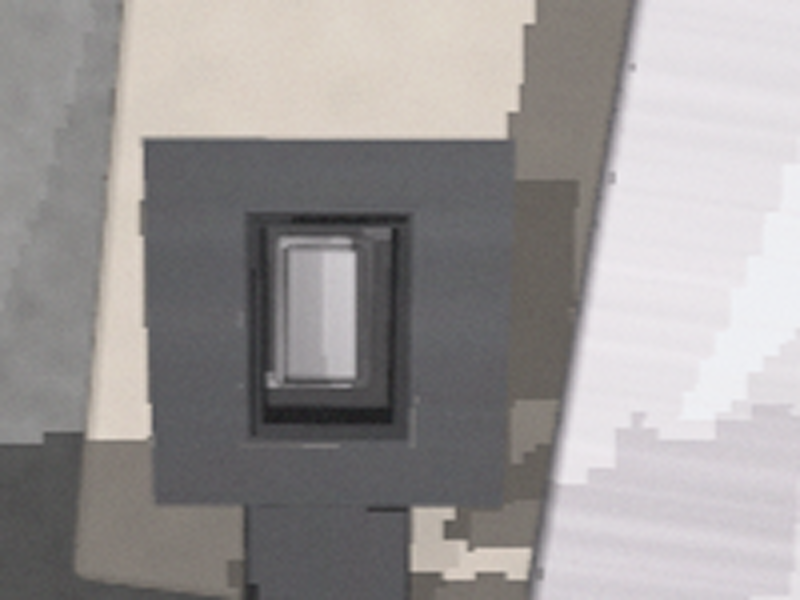

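Run:
```python
from h import *
import pickle
np.set_printoptions(precision=4,suppress=True)
s=pickle.load(open('s5.pkl','rb'));W=cam('wrist',s);R=Ro.from_rotvec(s['tcp_rot']).as_matrix()
f=lambda p,z:R.T@(onz(W,(200+p[0]/4,60+p[1]/4),z)-s['ee_pos'])
for n,c,z in[('hole bottom',[(265,225),(394,225),(392,407),(265,407)],.104),('hole top',[(247,212),(412,212),(409,440),(249,440)],.120),('boss top',[(143,139),(515,139),(504,505),(155,503)],.120),
 ('shaft out',[(274,238),(370,238),(370,387),(270,387)],.092),('shaft top',[(287,248),(357,248),(356,382),(285,382)],.095)]:
    b=np.array([f(p,z) for p in c]);print(n,b.mean(0),np.linalg.norm(b[1]-b[0]),np.linalg.norm(b[1]-b[2]),np.arctan2(*((b[0]+b[1]-b[2]-b[3])[[1,0]])))
```

```text
hole bottom [ 0.0579 -0.0003  0.0138] 0.014143038453395486 0.01991363063941516 0.003660344941932254
hole top [ 0.0579 -0.0003 -0.0022] 0.01621212616686832 0.0225032229416545 0.00023923092978744669
boss top [ 0.058  -0.0003 -0.0022] 0.036051242661174036 0.036091433455000786 -0.0034895867098917433
shaft out [ 0.0575 -0.0013  0.0258] 0.0113552558666922 0.017520591719545717 0.013337451464530387
shaft top [ 0.0575 -0.0012  0.0228] 0.008148881432377474 0.015491938331659726 0.011006328481730993
```

```bash
python3 drive.py '-.0004 -.0015 .006 .01 0;0 0 .004 0 0;0 0 .004 0 0;0 0 0 0 0'
python3 tgt.py
```

```text
time_s: 11.35
ee_pos: [0.4806, 0.1095, 0.103]
tcp_rot: [3.141, -0.03, -0.001]
contact_force: [-0.2, -0.8, -1.5]
width: 0.0168
gripper_force: 88.2
err local [ 0.0008 -0.     -0.0347] yaw -0.019321275899684 [0.4806 0.1095 0.103 ] [-0.2187 -0.7731 -1.4813] [ 0.0198  0.0372 -0.0095]
```

```bash
python3 drive.py '0 0 .004 0 0;0 0 .004 0 0;0 0 .003 0 0;0 0 0 0 0'
python3 drive.py '0 0 .003 0 0;0 0 .002 0 0;0 0 0 0 0'
```

```text
time_s: 11.85
ee_pos: [0.4806, 0.1095, 0.0921]
tcp_rot: [3.141, -0.03, -0.001]
contact_force: [0.8, -0.0, -1.6]
width: 0.0165
gripper_force: 88.2
time_s: 12.22
ee_pos: [0.4807, 0.1096, 0.0872]
tcp_rot: [3.141, -0.03, -0.0]
contact_force: [-0.1, 0.3, -1.7]
width: 0.0164
gripper_force: 88.2
```

```bash
python3 drive.py '0 0 .001 0 0;0 0 .001 0 0;0 0 .001 0 0;0 0 0 0 0'
```

```text
time_s: 12.72
ee_pos: [0.4806, 0.1096, 0.0852]
tcp_rot: [-3.14, 0.031, -0.0]
contact_force: [-6.7, 0.4, 16.0]
width: 0.0168
gripper_force: 90.9
```

```bash
python3 drive.py '0 0 -.001 0 0;.0006 .0084 0 -.145 0;.0006 .0084 0 -.145 0;.0006 .0084 0 -.145 0;.0006 .0084 0 -.145 0'
python3 drive.py '.0006 .0084 0 -.145 0;.0006 .0084 0 -.145 0;.0006 .0084 0 -.145 0;.0006 .0084 0 -.145 0;0 0 0 0 0'
python3 tgt.py
```

```text
time_s: 13.35
ee_pos: [0.4897, 0.0771, 0.0856]
tcp_rot: [3.017, 0.876, 0.001]
contact_force: [-1.1, -1.8, 2.5]
width: 0.0165
gripper_force: 88.8
time_s: 13.98
ee_pos: [0.5151, 0.0549, 0.0856]
tcp_rot: [2.646, 1.694, 0.001]
contact_force: [0.8, -1.3, 3.8]
width: 0.0168
gripper_force: 89.0
err local [ 0.0011 -0.0002 -0.052 ] yaw 1.1388241990398313 [0.5151 0.0549 0.0856] [ 0.7698 -1.257   3.7994] [-0.3236 -0.1022 -0.0077]
```

```bash
python3 drive.py '.0006 .0084 0 -.145 0;.0006 .0084 0 -.145 0;0 .0017 0 -.03 0;0 0 0 0 0'
python3 tgt.py
python3 drive.py '0 .0017 0 -.03 0;0 .0012 0 -.02 0;0 0 0 0 0'
python3 tgt.py
```

```text
time_s: 14.48
ee_pos: [0.533, 0.0501, 0.0857]
tcp_rot: [2.344, 2.09, 0.001]
contact_force: [2.5, -4.6, 4.0]
width: 0.0165
gripper_force: 89.1
err local [ 0.001  0.    -0.052] yaw 1.4561511524480015 [0.533  0.0501 0.0857] [ 2.5351 -4.6175  3.9512] [-0.8046 -0.709  -0.2148]
time_s: 14.85
ee_pos: [0.5359, 0.0498, 0.0857]
tcp_rot: [2.29, 2.148, 0.001]
contact_force: [3.0, -5.7, 4.7]
width: 0.0168
gripper_force: 89.0
err local [ 0.001   0.0001 -0.052 ] yaw 1.5069842827344195 [0.5359 0.0498 0.0857] [ 3.0024 -5.7151  4.7488] [-0.8682 -0.7006 -0.2157]
```

```bash
python3 drive.py '0 .0017 0 -.03 0;0 0 0 0 0'
python3 tgt.py
python3 drive.py '0 .0017 0 -.03 0;0 0 0 0 0'
python3 tgt.py
```

```text
time_s: 15.1
ee_pos: [0.5376, 0.0498, 0.0857]
tcp_rot: [2.257, 2.183, 0.001]
contact_force: [2.9, -3.5, 4.0]
width: 0.0169
gripper_force: 89.0
err local [ 0.0009  0.0001 -0.052 ] yaw 1.5372021274937797 [0.5376 0.0498 0.0857] [ 2.8939 -3.4884  3.9848] [-0.8006 -0.7591 -0.2013]
time_s: 15.35
ee_pos: [0.5393, 0.0498, 0.0857]
tcp_rot: [2.225, 2.216, 0.001]
contact_force: [3.2, -4.4, 4.4]
width: 0.0166
gripper_force: 89.1
err local [ 0.001   0.0002 -0.052 ] yaw 1.5667813160133486 [0.5393 0.0498 0.0857] [ 3.1923 -4.3925  4.4137] [-0.7319 -0.6598 -0.4246]
```

```bash
python3 drive.py '0 .0014 0 -.025 0;0 0 0 0 0'
python3 tgt.py
python3 drive.py '0 .0014 0 -.025 0;0 0 0 0 0'
python3 tgt.py
python3 - <<'E'
from h import *
import pickle
s=probe_bus.sense();im=viewer.camera('wrist');pickle.dump(s,open('s6.pkl','wb'));cv2.imwrite('pics/w6.png',im[:,:,::-1])
g=cv2.cvtColor(im,cv2.COLOR_RGB2GRAY)
for y in range(88,196,5): print(y,g[y,225:345:3])
E
```

```text
time_s: 15.6
ee_pos: [0.5405, 0.0497, 0.0857]
tcp_rot: [2.198, 2.243, 0.001]
contact_force: [2.9, -3.7, 4.6]
width: 0.0166
gripper_force: 89.3
err local [ 0.0011  0.0004 -0.052 ] yaw 1.5912421077699743 [0.5405 0.0497 0.0857] [ 2.9065 -3.6688  4.5897] [-0.7641 -0.6955 -0.5458]
time_s: 15.85
ee_pos: [0.5418, 0.0497, 0.0857]
tcp_rot: [2.17, 2.27, 0.001]
contact_force: [2.1, -4.6, 4.4]
width: 0.0167
gripper_force: 89.5
err local [ 0.0011  0.0005 -0.052 ] yaw 1.6158726532979797 [0.5418 0.0497 0.0857] [ 2.0793 -4.5568  4.3995] [-0.7764 -0.5197 -0.762 ]
88 [150 148 147 151 150 148 149 148 147 142 146 145 144 142 145 145 144 144
 143 143 145 143 144 144 145 144 144 146 145 144 141 144 145 141 140 143
 140 144 143 224]
93 [131 128 129 129 123 109 124 119 130 141 142 143 139 140 141 138 142 143
 144 141 142 141 142 141 140 143 143 143 144 142 141 143 142 139 141 142
 145 140 221 222]
98 [129 128 126 126  96  59  64  61  59  57  60  61  60  61  63  63  65  61
  62  64  60  63  57  62  63  60  59  58  62  62  61  60  59  63  63  90
 144 140 224 220]
103 [128 127 125 127 107  62  62  62  60  62  
[... 2445 characters left out ...]
60 121 128
 127 128 128 128]
178 [128 130 130 127 131  53  49  56  49  49  53  52  51  53  51  49  51  59
  58  61  55  57  60  56  59  58  57  58  55  58  55  58  57  59 116 130
 126 127 125 126]
183 [128 130 128 126 129  49  46  52  49  51  52  49  49  51  46  47  50  51
  55  59  55  56  58  57  58  55  56  56  57  54  58  58  52  56 126 127
 126 124 125 130]
188 [131 127 126 130 128 130 128 129 129 132 130 101  87  51  45  51  51  53
  47  50  56  57  54  60  59  54  64 109 127 131 130 131 130 129 129 126
 129 128 123 126]
193 [129 127 132 129 130 131 131 132 130 129 130 133 111  48  51  49  51  44
  48  48  49  52  55  54  57  57  86 127 130 130 129 132 128 127 127 130
 127 128 130 127]
```

```bash
cat > meas.py <<'E'
from h import *
import sys,pickle
n=sys.argv[1]
s=pickle.load(open(f's{n}.pkl','rb'));W=cam('wrist',s);g=cv2.GaussianBlur(cv2.cvtColor(cv2.imread(f'pics/w{n}.png'),cv2.COLOR_BGR2GRAY),(3,3),0).astype(float)
def edge(y,a,b,sgn,th):
    r=g[y,a:b]
    for i in range(len(r)-1):
        if sgn*(r[i]-th)<=0<sgn*(r[i+1]-th): return a+i+(th-r[i])/(r[i+1]-r[i])
def line(ys,a,b,sgn,th,z):
    P=np.array([onz(W,(e,y),z)[:2] for y in ys for e in [edge(y,a,b,sgn,th)] if e])
    for _ in range(3):
        c=P.mean(0);d=np.linalg.svd(P-c)[2][0];r=(P-c)@[-d[1],d[0]]
        P=P[abs(r)<=max(.0003,1.5*r.std())]
    d*=np.sign(d@[.0,1]);return np.arctan2(d[1],d[0]),r.std(),len(P),c
print('boss L',line(range(100,180,2),230,250,-1,90,.088)); print('boss R',line(range(102,182,2),315,340,1,90,.088))
print('shaft L',line(range(122,160,2),262,275,1,75,.094)); print('shaft R',line(range(122,160,2),285,306,-1,75,.094))
print('arm L',line(range(190,206,2),254,270,-1,90,.084)); print('arm R',line(range(190,206,2),296,315,1,90,.084))
print('base/plate R',line(range(90,165,2),325,350,1,190,.066))
E
python3 meas.py 6
python3 - <<'E'
import cv2
g=cv2.imread('pics/w6.png',0)
for y in range(60,230,12): print(y,g[y,300:560:6])
E
```

```text
boss L (np.float64(1.60070574657165), np.float64(4.6396058861268894e-05), 40, array([0.52125357, 0.10931149]))
boss R (np.float64(1.6031582598721663), np.float64(3.941477383509145e-05), 40, array([0.55733616, 0.11018666]))
shaft L (np.float64(1.528962658867677), np.float64(0.00016363740090741833), 15, array([0.53316538, 0.11015226]))
shaft R (np.float64(1.4497245099492622), np.float64(9.042736329125248e-05), 18, array([0.54529222, 0.1102025 ]))
arm L (np.float64(1.5782836578238468), np.float64(6.639177519163906e-05), 8, array([0.53103569, 0.08511306]))
arm R (np.float64(1.6012053948996199), np.float64(5.210617008939533e-05), 8, array([0.54909145, 0.08594097]))
base/plate R (np.float64(1.5971684595900184), np.float64(0.0001234492006236142), 25, array([0.56326662, 0.11967798]))
60 [ 93  95  91  95  93  90  96 101 149 151 153 150 147 146 140 147 146 148
 149 146 143 141 145 140 146 146 145 149 143 146 139 140 143 146 146 148
 143 147 142 144 145 146 140 141]
72 [141 143 144 142 135 130 113  97 151 153 148 154 146 144 144 148 143 137
 147 140 145 147 146 146 144 144 148 144 146 147 150 1
[... 1742 characters left out ...]
8 127 126 128 126 129 211 212 208 213 213
 211 209 210 209 206 209 211 206 204 205 208 206 204 203 204 203 203 216
 215 202 145 144 147 147 146 147]
204 [ 48 127 127 128 128 126 128 128 125 127 128 126 128 128 124 126 125 127
 123 125 125 202 209 206 207 205 202 202 205 207 206 205 207 205 206 220
 217 141 143 151 143 150 145 144]
216 [ 51  95  93  98  98  99 125 127 129 125 126 125 127 125 128 128 125 125
 123 122 122 126 123 121 123 123 122 124 121 125 126 124 205 219 217 214
 148 151 144 147 140 157 144 141]
228 [ 49 128 128 129 130 127 128 124 127 123 122 113  99  90  98  94 100 128
 124 127 127 123 124 125 123 121 126 120 123 123 121 118 116 117 198 143
 144 144 138 137 142 148 144 142]
```

```bash
python3 drive.py '0 0 0 0 .05;0 0 0 0 .05;0 0 0 0 .05;0 0 0 0 .05'
python3 - <<'E'
from h import *
import pickle
s=probe_bus.sense();im=viewer.camera('wrist');pickle.dump(s,open('s7.pkl','wb'));cv2.imwrite('pics/w7.png',im[:,:,::-1])
E
python3 tgt.py;python3 meas.py 7
```

```text
time_s: 16.4
ee_pos: [0.5413, 0.0504, 0.0852]
tcp_rot: [-2.165, -2.276, 0.0]
contact_force: [0.0, -0.5, 0.9]
width: 0.0498
gripper_force: 0.0
err local [ 0.0004  0.0012 -0.0523] yaw 1.620848166174976 [0.5413 0.0503 0.0853] [-0.6434  0.5374 -0.2854] [ 0.0056 -0.0057 -0.0459]
boss L (np.float64(1.5292859043210123), np.float64(4.2774507495079815e-05), 40, array([0.52130356, 0.11002322]))
boss R (np.float64(1.5272009527089059), np.float64(4.449153065072948e-05), 39, array([0.55757936, 0.11071015]))
shaft L (np.float64(1.48540835801256), np.float64(0.00011719761763863828), 19, array([0.53343172, 0.11079873]))
shaft R (np.float64(1.424081213834724), np.float64(5.6878281483430856e-05), 17, array([0.54528007, 0.11065983]))
arm L (np.float64(1.526683584784074), np.float64(5.011464365126375e-05), 8, array([0.52935647, 0.08584836]))
arm R (np.float64(1.4245880790680923), np.float64(0.00014972988811916656), 7, array([0.54755517, 0.08634086]))
base/plate R (np.float64(1.5882895678540694), np.float64(0.00011326868081773845), 30, array([0.56307827, 0.11936516]))
```

```bash
python3 drive.py '0 0 -.02 0 .05;0 0 -.04 .15 .08;0 0 -.04 .15 .08;0 0 -.03 .15 .08;0 0 0 .15 .08'
python3 drive.py '-.048 .02 0 0 .08;-.048 .02 0 0 .08;-.048 .02 0 0 .08;-.048 .02 0 0 .08;-.048 .02 0 0 .08' >/dev/null
python3 drive.py '-.048 .02 0 0 .08;-.048 .02 0 0 .08;-.048 .02 0 0 .08;0 0 0 0 .08;0 0 0 0 .08'
cat > rk.py <<'E'
from h import *
import pickle,sys
np.set_printoptions(precision=4,suppress=True)
s=probe_bus.sense();im=viewer.camera('wrist');pickle.dump(s,open(f's{sys.argv[1]}.pkl','wb'));cv2.imwrite(f'pics/w{sys.argv[1]}.png',im[:,:,::-1])
W=cam('wrist',s);R=Ro.from_rotvec(s['tcp_rot']).as_matrix()
print('tcp',s['ee_pos'],'yaw',np.arctan2(R[1,0],R[0,0]),'exp px',proj(W,[.506,-.311,.028]))
hsv=cv2.cvtColor(im,cv2.COLOR_RGB2HSV);m=((hsv[:,:,2]>175)&(hsv[:,:,1]<60)).astype(np.uint8)
m=cv2.morphologyEx(m,cv2.MORPH_CLOSE,np.ones((9,9)))
for c in cv2.findContours(m,cv2.RETR_EXTERNAL,cv2.CHAIN_APPROX_SIMPLE)[0]:
    if cv2.contourArea(c)>800:
        r=cv2.minAreaRect(c);b=cv2.boxPoints(r);print(cv2.contourArea(c),r)
        B=np.array([onz(W,p,.028) for p in b]);print(B[:,:2],B.mean(0),[np.linalg.norm(B[i]-B[i-1]) for i in range(2)])
E
python3 rk.py 8
```

```text
time_s: 17.08
ee_pos: [0.5426, 0.0502, 0.2178]
tcp_rot: [2.744, 1.527, 0.007]
contact_force: [-0.2, 1.6, -0.8]
width: 0.0799
gripper_force: 0.0
time_s: 18.32
ee_pos: [0.4771, -0.3603, 0.215]
tcp_rot: [-2.741, -1.534, -0.0]
contact_force: [0.7, 0.6, -0.2]
width: 0.0799
gripper_force: 0.0
tcp [ 0.4771 -0.3603  0.215 ] yaw 1.0203548885211773 exp px [281.2373 128.4683]
2406.5 ((280.0927734375, 109.74851989746094), (87.19833374023438, 53.15437698364258), 89.0759506225586)
[[ 0.5124 -0.2523]
 [ 0.553  -0.2763]
 [ 0.5154 -0.3431]
 [ 0.472  -0.3175]] [ 0.5132 -0.2973  0.028 ] [np.float64(0.07674456208161665), np.float64(0.047160955198877974)]
```

Run:
```python
import cv2
g=cv2.cvtColor(cv2.imread('pics/w8.png'),cv2.COLOR_BGR2GRAY)
for y in range(54,204,6): print(y,g[y,236:328:3])
```

```text
54 [122 120 121 124 121 124 118 119 127 122 118 121 124 128 127 121 119 126
 122 128 129 130 129 125 122 121 121 122 125 122 119]
60 [115 121 120 130 124 124 123 122 122 121 118 116 123 123 122 119 119 124
 121 124 126 120 122 124 121 125 120 121 123 129 129]
66 [119 124 127 118 116 125 120  97 115 111 124 114 122 129 144 154 163 170
 176 176 182 187 192 179 121 124 121 119 121 118 128]
72 [123 123 123 120 121 112 212 223 223 222 223 223 222 224 221 222 223 224
 224 224 224 223 222 213 117 122 124 122 122 122 124]
78 [ 70  69  76  71 111  72 205 221 212 225 224 224 223 222 223 223 169 221
 225 224 224 225 222 215 111 126 124 118 122 122 121]
84 [ 69  74  73  71  74  74 127 145 124 218 223 225 222 207 224 221 151 223
 224 226 224 223 222 217 114 123 122 123 122 122 122]
90 [ 67  73  73  71  67  72 123 133 149 121 126 120 140 146 212 222 222 172
 160 213 193 202 212 218 114 124 121 125 120 119 122]
96 [ 70  73  71  75  70  68 120 134 134 137 135 113 104 137 136 135 164 223
 168 197 222 224 223 218 108 128 121 122 123 122 119]
102 [ 70  73  68  74  70  73 116 133 145 126 127 124 127 133
[... 1466 characters left out ...]
 115 169 127 128 102 116  74  82  96 120 120]
174 [ 82  84  81  82  83  84  82 111 130 118 117 119 120 117 136 131 131 146
 116 116 117 112 116 128 109 119 122 125 119 116 122]
180 [ 81  82  83  83  83  81  82 104 145 141 119 115 115 117 223 222 172 225
 217 120 121 187 223 222 152 134 134 132 125 124 122]
186 [128 128 128 131 119 121 129 120 131 131 130 128 201 198 195 196 194 181
 178 167 153 145 132 124 131 122 125 129 133 133 130]
192 [137 131 127 131 131 128 134 138 131 134 132 129 128 132 130 133 135 135
 132 129 127 131 126 131 133 124 131 128 131 130 138]
198 [129 127 133 132 134 133 135 134 129 131 133 135 132 132 133 130 131 130
 130 131 129 134 131 132 133 133 131 134 132 135 133]
```

Run:
```python
from h import *
import pickle
np.set_printoptions(precision=4,suppress=True)
s=pickle.load(open('s8.pkl','rb'));W=cam('wrist',s);R=Ro.from_rotvec(s['tcp_rot']).as_matrix()
for z in(.028,):
    c=np.array([R.T@(onz(W,p,z)-s['ee_pos']) for p in[(252.5,69.5),(307,64.5),(307.5,183),(257.5,187.5)]])
    print(c,c.mean(0),np.linalg.norm(c[0]-c[1]),np.linalg.norm(c[2]-c[3]),np.linalg.norm(c[1]-c[2]),np.linalg.norm(c[0]-c[3]))
    for i,j in((0,3),(1,2)): print(np.arctan2(*(c[i]-c[j])[[1,0]]))
    for i,j in((1,0),(2,3)): d=c[i]-c[j];print(-np.arctan2(d[0],d[1]))
    m=R@c.mean(0)+s['ee_pos'];print('world',m)
```

```text
[[ 0.108  -0.0266  0.1871]
 [ 0.1122  0.0217  0.1871]
 [ 0.0056  0.0245  0.187 ]
 [ 0.0011 -0.0241  0.1871]] [ 0.0567 -0.0011  0.1871] 0.048563925988767305 0.04878680081777206 0.10658835717165675 0.10692848140156572
-0.024071395445778007
-0.025958385451092667
-0.08590932408430244
-0.0926168039750087
world [ 0.5058 -0.3112  0.028 ]
```

```bash
python3 drive.py '0 0 0 -.026 .08;.0284 0 .04 0 .08;.0283 0 .05 0 .08;0 0 .05 0 .08;0 0 .04 0 .08'
python3 drive.py '0 0 .018 0 .08;0 0 .008 0 .08;0 0 0 0 .08'
python3 drive.py '0 0 0 0 0;0 0 0 0 0;0 0 0 0 0;0 0 0 0 0' 60
```

```text
time_s: 19.0
ee_pos: [0.5061, -0.3096, 0.0337]
tcp_rot: [-2.717, -1.575, -0.0]
contact_force: [-0.5, 0.2, 0.3]
width: 0.08
gripper_force: 0.0
time_s: 19.38
ee_pos: [0.506, -0.312, 0.0101]
tcp_rot: [2.72, 1.57, 0.001]
contact_force: [-0.2, -0.3, -0.5]
width: 0.0801
gripper_force: 0.0
time_s: 19.88
ee_pos: [0.5062, -0.3121, 0.0108]
tcp_rot: [2.72, 1.57, 0.002]
contact_force: [-0.8, 0.5, 9.1]
width: 0.0484
gripper_force: 62.1
```

```bash
python3 drive.py '0 0 -.04 0 0;0 0 -.05 -.126 0;0 0 -.05 -.126 0;0 0 -.02 -.127 0;0 0 0 0 0'
python3 drive.py '.0516 .0115 0 0 0;.0516 .0115 0 0 0;.0516 .0115 0 0 0;.0516 .0115 0 0 0;.0514 .0117 0 0 0'
python3 drive.py '0 0 0 0 0;0 0 0 0 0'
```

```text
time_s: 20.5
ee_pos: [0.5062, -0.3123, 0.1713]
tcp_rot: [2.375, 2.051, 0.003]
contact_force: [-0.0, 0.1, -2.9]
width: 0.049
gripper_force: 63.8
time_s: 21.12
ee_pos: [0.5995, -0.0631, 0.1678]
tcp_rot: [-2.379, -2.05, 0.003]
contact_force: [0.4, -0.2, -1.6]
width: 0.0488
gripper_force: 63.7
time_s: 21.38
ee_pos: [0.599, -0.0652, 0.1681]
tcp_rot: [-2.378, -2.052, 0.003]
contact_force: [-0.6, -0.3, -2.3]
width: 0.0484
gripper_force: 63.7
```

```bash
python3 drive.py '0 0 .03 0 0;0 0 .03 0 0;0 0 .02 0 0;0 0 .007 0 0;0 0 0 0 0'
python3 drive.py '0 0 .002 0 0;0 0 0 0 0'
python3 drive.py '0 0 .0015 0 0;0 0 0 0 0'
```

```text
time_s: 22.0
ee_pos: [0.5994, -0.0661, 0.0822]
tcp_rot: [-2.379, -2.052, 0.001]
contact_force: [0.1, 0.3, -2.4]
width: 0.0486
gripper_force: 63.7
time_s: 22.25
ee_pos: [0.6002, -0.0651, 0.081]
tcp_rot: [2.376, 2.054, 0.001]
contact_force: [0.0, -0.1, -2.2]
width: 0.0486
gripper_force: 63.7
time_s: 22.5
ee_pos: [0.5999, -0.0649, 0.0789]
tcp_rot: [2.376, 2.055, 0.0]
contact_force: [0.5, -0.2, -2.5]
width: 0.0486
gripper_force: 63.7
```

```bash
python3 drive.py '0 0 .0015 0 0;0 0 0 0 0'
python3 drive.py '0 0 .001 0 0;0 0 0 0 0'
```

```text
time_s: 22.75
ee_pos: [0.5998, -0.0649, 0.0772]
tcp_rot: [-2.376, -2.055, 0.0]
contact_force: [-0.3, 0.5, -3.5]
width: 0.0482
gripper_force: 63.7
time_s: 23.0
ee_pos: [0.5999, -0.065, 0.0769]
tcp_rot: [2.377, 2.055, 0.001]
contact_force: [-2.3, 0.6, 4.5]
width: 0.0483
gripper_force: 64.5
```

```bash
python3 drive.py '0 0 0 0 .066;0 0 0 0 .066;0 0 0 0 .066;0 0 -.02 0 .066;0 0 -.04 0 .066'
python3 drive.py '0 0 -.05 0 .066;-.03 0 -.05 0 .066;-.05 0 -.01 0 .066;-.05 0 0 0 .066;-.02 0 0 0 .066'
python3 drive.py '0 0 0 0 .066;0 0 0 0 .066'
python3 - <<'E'
from h import *
import pickle
s=probe_bus.sense();im=viewer.camera('wrist');pickle.dump(s,open('s9.pkl','wb'));cv2.imwrite('pics/w9.png',im[:,:,::-1])
np.set_printoptions(precision=4,suppress=True,linewidth=200)
W=cam('wrist',s);print(s['ee_pos'])
o=np.array([.570,-.0305]);Y=Ro.from_euler('z',-.145).as_matrix()
# rectify into station frame at plate-top height: rows = station x from +100 to -130, cols = station y 160..-110 (mm)
def rect(z,n):
    pts=[(.10,.16),(.10,-.11),(-.13,-.11),(-.13,.16)]
    src=np.float32([proj(W,np.r_[o,z]+Y@[a,b,0]) for a,b in pts]);dst=np.float32([(0,0),(270,0),(270,230),(0,230)])
    r=cv2.warpPerspective(im,cv2.getPerspectiveTransform(src,dst),(270,230));cv2.imwrite(f'pics/{n}.png',r[:,:,::-1]);return cv2.cvtColor(r,cv2.COLOR_RGB2GRAY)
g=rect(.094,'rect94')
print('rows=station x 100-r, cols=station y 160-c; cols',[160-c for c in range(0,270,8)])
for r in range(0,230,6): print(100-r,g[r,::8])
E
```

```text
time_s: 23.62
ee_pos: [0.5988, -0.0648, 0.1356]
tcp_rot: [-2.375, -2.053, 0.004]
contact_force: [0.5, -0.1, 0.9]
width: 0.066
gripper_force: 0.0
time_s: 24.25
ee_pos: [0.577, -0.2171, 0.2468]
tcp_rot: [2.38, 2.049, -0.001]
contact_force: [-0.3, 0.5, 0.2]
width: 0.0659
gripper_force: 0.0
time_s: 24.5
ee_pos: [0.5788, -0.2113, 0.2459]
tcp_rot: [-2.373, -2.056, -0.001]
contact_force: [0.4, 0.6, -0.5]
width: 0.0659
gripper_force: 0.0
[ 0.5788 -0.2113  0.2459]
rows=station x 100-r, cols=station y 160-c; cols [160, 152, 144, 136, 128, 120, 112, 104, 96, 88, 80, 72, 64, 56, 48, 40, 32, 24, 16, 8, 0, -8, -16, -24, -32, -40, -48, -56, -64, -72, -80, -88, -96, -104]
100 [  0   0   0   0   0   0   0   0   0   0   0   0   0   0   0   0   0   0   0   0   0   0   0 126 121 124 129 131 124 126 122 126 133 127]
94 [  0   0   0   0   0   0   0   0   0   0   0   0   0   0   0   0   0   0   0   0   0   0   0 122 118 121 127 117 128 121 172 170 144 140]
88 [ 0  0  0  0  0  0  0  0  0  0  0  0  0  0  0  0  0  0  0  0  0  0  0 73 74 73 73 74 72 75 74 74 75 71]
82 [ 0  0  0  0  0  0  0  0  0  0  0  0  0  0
[... 4320 characters left out ...]
  0   0   0   0   0   0   0   0   0   0   0   0   0   0   0   0   0   0   0   0   0  11  69  71  71  67  41  39  42  68 119 122]
-110 [  0   0   0   0   0   0   0   0   0   0   0   0   0   0   0   0   0   0   0   0   0   0   0   8  70  70  74  73  41  43  44  71 120 130]
-116 [  0   0   0   0   0   0   0   0   0   0   0   0   0   0   0   0   0   0   0   0   0   0   0   7  73  72  69  68  43  43  41 112 123 126]
-122 [  0   0   0   0   0   0   0   0   0   0   0   0   0   0   0   0   0   0   0   0   0   0   0   4  72  74  73  72  70  70  72 116 119 128]
-128 [  0   0   0   0   0   0   0   0   0   0   0   0   0   0   0   0   0   0   0   0   0   0   0   2  70  72  73  70  68  69  72 117 116 128]
```

```bash
python3 drive.py '-.05 0 0 0 .066;-.05 0 0 0 .066;0 0 0 0 .066;0 0 0 0 .066' | tail -4
python3 - <<'E'
from h import *
np.set_printoptions(precision=4,suppress=True)
o=np.array([.570,-.0305]);Y=Ro.from_euler('z',-.145).as_matrix();seat=np.array([.5397,.110])
for n in('top','scene'):
    im=viewer.camera(n);cv2.imwrite(f'pics/{n}9.png',im[:,:,::-1]);C=cam(n);g=cv2.cvtColor(im,cv2.COLOR_RGB2GRAY)
    u=proj(C,np.r_[seat+.06*np.array([np.cos(1.52-np.pi),np.sin(1.52-np.pi)]),.114]);print(n,'exp grip px',u)
    x,y=np.int32(u);m=np.zeros_like(g);m[y-25:y+25,x-30:x+30]=(g[y-25:y+25,x-30:x+30]<35)
    N,l,st,ce=cv2.connectedComponentsWithStats(m)
    for i in range(1,N):
        if st[i,4]>25: 
            r=cv2.minAreaRect(np.argwhere(l==i)[:,::-1].astype(np.float32));print(st[i],ce[i],'st-frame',Y.T@np.r_[onz(C,ce[i],.105)[:2]-o,0],r)
    if n=='top':
        m=((g>150)).astype(np.uint8);e=proj(C,np.r_[o,.1]+Y@[.035,-.03,0]);print('rack exp',e)
        a,b=np.int32(e);print(g[b-22:b+30:3,a-36:a+36:3])
E
```

```text
tcp_rot: [-2.374, -2.056, -0.001]
contact_force: [0.1, 1.2, 0.1]
width: 0.066
gripper_force: 0.0
top exp grip px [248.9109 200.6967]
[240 199  20   9  65] [249.1077 204.9538] st-frame [-0.0537  0.0732  0.    ] ((249.7724151611328, 203.23104858398438), (19.01741600036621, 7.14191198348999), 4.763641834259033)
[269 211   9  13  99] [273.3535 216.9495] st-frame [-0.0741  0.0093  0.    ] ((273.0, 217.0), (12.0, 8.0), 90.0)
rack exp [295.2834 177.0484]
[[ 59  63  71  81  74  63  64  75  97 117 119 118 120 124 119 124 120 129
  120 125 121 127 129 116]
 [224 225 225 217 212 168  89  57  62  77  85  70  61  71  75 100 127 121
  119 141 171 166 124 131]
 [225 225 223 226 225 225 224 224 224 225 216 212 148  71  64  65  79  76
   69  69  87 104 118 125]
 [224 224 223 224 224 224 226 223 223 224 223 225 224 225 224 224 217 210
  191 106  55  64  62 215]
 [225 225 225 224 223 223 218 216 194 213 225 222 224 224 224 225 225 224
  225 224 225 226 175 195]
 [224 224 225 225 224 180 223 224 226 224 223 224 223 221 214 202 224 225
  224 225 224 224 191 192]
 [223 224 227 224 224 126 191 112 152 116 
[... 687 characters left out ...]
223 224 225 222 224 224 224 225 225 223 224 224 214
  218 225 225 193 219 168]
 [224 223 226 226 224 223 225 224 223 224 225 224 224 224 224 227 225 225
  224 225 225 191 205 130]
 [ 36 168 223 225 224 226 225 226 224 225 225 223 225 225 225 224 224 224
  225 226 221 177 203 114]
 [ 31  78 224 225 224 226 224 222 225 224 224 225 224 225 226 226 224 226
  224 225 195 187 204 110]
 [ 27  84 224 225 225 223 224 225 224 223 224 224 223 225 223 225 224 225
  223 224 191 194 202 121]]
scene exp grip px [300.1358 213.2361]
[290 213  18  15  82] [299.1707 221.    ] st-frame [-0.0337  0.0824  0.    ] ((297.9334716796875, 220.20396423339844), (20.49148178100586, 6.280506610870361), 25.201122283935547)
```

```bash
python3 -c "
from station import bot, viewer, probe_bus
print(bot.hand_in())"
```

```text
the job is handed in; nothing more can be done
None
```

I handed the job in at about 25 s: the plate is latched level, the lever is fully down on the shaft and swung to its stop across the plate, and the rack stands on the plate along the hinge. I checked the final lever and rack positions numerically from camera images, because my 10 picture views were used up.

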